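Hang the finished map panel on the two pegs of the display stand

TASK

Take the wooden map panel with the two holes out of the drying rack and hang it on the display stand: both pegs through both holes, map relief facing outwards, pushed fully home against the peg bar, then let go. The bar may be clamped a little higher or lower than you expect, so feel for the pegs and do not force the panel; leave the blank board in its slot and the other things where they are.

Things in the scene. Friction and masses are not known exactly. Their poses are not given: they have to be found in the camera images.
- stand: Plywood display stand, fixed to the table: foot 130 x 230 x 18 mm, two upright posts 26 mm wide with their middles at y = +70 and -70 mm, fronts at x = -8 mm, tops 205 mm above the table; between them it is open above 50 mm but for the peg bar. Origin: centre of the foot's underside. x points level out of its front, the way the pegs point; y along the bar; z up.
- stand_bar_mid (a point): Point of the stand in the plane of the peg bar's flat front face (x = +10 mm), at y = 0, z = 162.5 mm: the MIDDLE of the bar's height range, not its height. The bar (190 long along y, 24 high, 18 mm thick) is clamped level and firm across the posts, 0 to 12.5 mm above or below this point. Where it is clamped is not told by any pose: it has to be felt or seen. Axes as the stand's.
- stand_peg_line (a point): Same height as stand_bar_mid, 40 mm further out: where the peg tips end (x = +50 mm). The bar carries two round wooden pegs, 10 mm diameter, at y = +70 and -70 mm, both at half the bar's height at its face; they stick out 40 mm to round tips and rise 5 degrees outwards, so 25 mm out of the face the axis is 2.2 mm, at the tip 3 mm higher than at the face.
- panel_center (a point): Centre of the map panel: a flat plywood board 190 wide, 160 high, 9 mm thick, about 0.2 kg, loose, upright in one slot of the rack. x points out of the front, which bears a 3 mm raised relief map on its lower half (none above 90 mm from the lower edge); y along the width, z up. Two through holes of 13 mm diameter, 140 mm apart, centres 55 mm below the upper edge.
- panel_grip (a point): Point to grip the panel: middle of its width, half-way through its thickness, 10 mm below its upper edge (70 mm above panel_center, 162 mm above the table in the rack); same axes. The slots hold only the lowest 30 mm, so the panel is pinched across its 9 mm thickness from above and lifted straight up.
- panel_hole_left (a point): Centre of the panel's hole at y = +70 mm, z = +25 mm from panel_center, in the plane of the panel's back face (x = -4.5 mm). Goes over the stand's y = +70 mm peg.
- panel_hole_right (a point): The same for the hole at y = -70 mm; goes over the stand's y = -70 mm peg.
- rack: Plywood drying rack, fixed to the table: base 150 x 200 x 12 mm with two parallel slots along y, 11 mm wide and 30 mm deep, their middles at x = -38 and x = +38 mm. Origin: centre of the underside; z up.
- blank_center (a point): Centre of the blank board standing in the rack's other slot: plywood 190 mm wide, 90 mm high, 9 mm thick, no holes, no relief; lower edge 12 mm above the table. Loose; to be left there.
- piece_box: Open finger-jointed plywood box 130 x 130 x 50 mm with a few map pieces; origin at the centre of its underside. Bystander.
- glue_center (a point): White glue bottle, 56 mm diameter, 125 mm tall; point 60 mm above its underside. Bystander.
- phone: Black phone 150 x 72 x 9 mm lying flat; origin at the centre of its underside. Bystander.
Mind the look-alikes: they are no part of the job. Leave any grey, orange or yellow look-alike of the part that bears panel_center alone.

How it is judged:
By the outcome, as a careful person would: the job done as asked, in the order asked, and still so for the second after the job is handed in, with the robot touching nothing.
It also fails if it takes over 64 s, if anything falls off the work surface, if the arm or the gripper's body presses on something with over 40 N, if the wrist force passes 120 N, or if a joint passes its speed limit or range.

ROBOT

A 6-joint arm with a two-finger parallel gripper is mounted at the origin on the work surface. World frame = base frame: x ahead of the robot, y to its left, z up, the work surface at z = 0. Lengths are in mm, angles in rad, forces in N, time in s.
With the tool pointing down it reaches from about 275 to 750 mm from the base axis. Payload 10.2 kg.
Tool frame: the origin (TCP) lies between the finger pads; the fingertips stand 17 mm ahead of it and the grasp point (between the pads) lies 2 mm behind it (tips_ahead is the distance from the TCP to the fingertips, in mm); z points along the fingers, y is the line along which they close (so a half turn about z gives the same grasp; the last joint's range is limited). The gripper opens to 85 mm and grips with 20 to 120 N. Pads are 22 mm wide; open, the fingers measure 114 mm over their backs; the gripper's body (76 mm by 85 mm) begins 54 mm behind the grasp point. The pads swing forward as they close: fully open they stand 13 mm farther back than shut.
Start: joints at [-1.5, 0.313, 1.498, -0, 1.331, -0.223], TCP at [152.022, -502.514, 248.294] pointing down, gripper open.
Joint ranges: [-2.94, 2.94], [-0.97, 2.17], [0.19, 2.56], [-1.23, 4.37], [0.02, 3.11], [-2.88, 2.88]. Speed limits (rad/s): [2.39, 2.39, 3.01, 3.14, 3.14, 3.14].

INTERFACE

Orientations are given as a unit quaternion [w, x, y, z].
In Python, from rig import sense, capture, finish_job, boxes_of, tips_ahead gives the robot as it stands.
- The arm moves only by the tool drive_tool, never from a script. Its argument "commands" is text: rows parted by semicolons, each of 7 numbers parted by spaces: the shift along the world's x, y, z in units of 0.1 m (1.0 is 0.1 m), then the turn, a rotation vector about the world's x, y, z in units of pi/4 rad (1.0 is pi/4 rad), then the opening in per cent of the stroke, from 0 (shut) to 100 (fully open). A call has 1 to 20 rows; each row shifts and turns the commanded pose from where the row before left it; what a row does not reach is not made up. A row lasts 1/12 s, in which the tool goes at most 41.7 mm and 7.16 degrees, less where a joint would pass 70% of its speed; a pose out of reach is approached as far as the arm can. A call with a number of a shift or a turn outside -1 to 1 is refused whole. A call with a gripper value outside its range is refused whole. The fingers move at their own pace and stop on an object; "force" is the grip in N (left out, the last holds). Time passes only in rows, so rows that do not move let the fingers close. It gives the time, the measured TCP pose, the force, the opening and the grip force at its end, in the units of the state.
- sense(): the state, without advancing time (a new reading comes with each control period).
- capture(name): name is "side" or "top" or "wrist"; returns a dict with "pixels" (384x512x3 uint8, blue, green, red), "fov_y" (degrees; the focal length in pixels is half the picture's height over the tangent of half this angle, whatever the lens; pixels are square), "cx", "cy" (the principal point, pixels), "k1" (the pictures are not rectified: a ray, as slopes to the right and down, at radius r is drawn at 1 + k1 r^2 times it, then the intrinsics apply), "position" and "attitude" of the camera in the world; the wrist camera has in their place "tool_from_camera" (4x4, takes a point from camera to tool coordinates, whose origin is the TCP and whose axes are the flange's). Camera axes: x right, y down, z forward; pixel columns grow to the right and rows downward; lengths in mm; the calibration is good to about 2 mm. A picture is of the moment at which its call begins: read the wrist's pose just before it. There is no depth.
- finish_job(): hands the job in; it is judged then, once.
Trained networks look in a picture, given as the dict that the camera call returned (one of the last four; its "shot" number tells which), for a name from the list of things; names that differ only in an ending like _2 or _b are one class to them, and where a whole thing is asked for, a point or a joint stands for the part that bears it (a point fixed in the world has none). Each returns a list of dicts, best first, with "confidence" (0 to 1); they miss things now and then, are a little off and sometimes report something else, mostly with a low value. They report only what shows in the picture. A call takes as long as a camera call. They do not tell look-alikes from the thing itself.
- boxes_of(picture, name): "position" ([column, row] in pixels, amid what is visible of it).
The state is a dict: "time_s": time; "joints": joint angles; "dq": joint speeds; "tau": joint torques, N m; "eef_pos": TCP position; "ee_rot": TCP orientation; "force": force on the tool from outside, world axes, zero at the start; "wrist_torque": the same for the moment, N m; "grip_width": opening from 0.0 (shut) to 1.0 (fully open); "grip_force": force on a finger pad.
Only numpy, scipy, OpenCV 4.12 (cv2) and the standard library are available. Lean on these libraries where they do the work, as an engineer would, in place of code of your own. Each camera call takes 0.05 s, during which the arm holds its last target. There are 200 camera calls.

## Working session

There is one attempt and no reset: what is moved stays moved. The work goes in short steps, Python scripts to look and compute and a tool call to move; the robot and the scene stay as the last step left them, time stands still between calls to the robot, and variables do not carry over. Pictures are saved under pics/ and viewed, at most 13 in all, crops included, and the job is handed in when it is done.

Besides the shell and the picture viewer there is one more tool, called after "Request:" as name(argument=value, ...) on one line, values as JSON. drive_tool: Moves the arm, as the interface text tells. Shifts and turns lie within -1 to 1; 1 stands for 0.1 m of shift or pi/4 rad of turn. Its arguments: {"type":"object","properties":{"commands":{"type":"string"},"force":{"type":"number"}},"required":["commands"]}

```bash
mkdir -p pics
cat > h.py <<'E'
import numpy as np, cv2
from scipy.spatial.transform import Rotation as R
from rig import sense, capture, finish_job, boxes_of, tips_ahead
def rot(q): return R.from_quat([q[1],q[2],q[3],q[0]])
def campose(p,s=None):
    if "position" in p:
        a=np.array(p["attitude"]); M=rot(a).as_matrix() if a.size==4 else a.reshape(3,3)
        return np.array(p["position"],float),M
    T=np.array(p["tool_from_camera"]); Rt=rot(s["ee_rot"]).as_matrix()
    return np.array(s["eef_pos"])+Rt@T[:3,3], Rt@T[:3,:3]
def intr(p):
    f=p["pixels"].shape[0]/2/np.tan(np.radians(p["fov_y"])/2)
    return np.array([[f,0,p["cx"]],[0,f,p["cy"]],[0,0,1.]]),np.array([p["k1"],0,0,0,0.])
def ray(p,uv,s=None):
    K,d=intr(p); o,M=campose(p,s)
    n=cv2.undistortPoints(np.array([[uv]],float),K,d)[0,0]
    return o,M@np.array([n[0],n[1],1])
def onz(p,uv,z,s=None):
    o,r=ray(p,uv,s); return o+r*(z-o[2])/r[2]
def proj(p,X,s=None):
    K,d=intr(p);o,M=campose(p,s); c=(np.atleast_2d(X)-o)@M
    return cv2.projectPoints(c.reshape(-1,1,3),np.zeros(3),np.zeros(3),K,d)[0][:,0]
def tri(rs):
    A=0;b=0
    for o,r in rs:
        r=r/np.linalg.norm(r);P=np.eye(3)-np.outer(r,r);A=A+P;b=b+P@o
    return np.linalg.solve(A,b)
E
python3 - <<'E'
from h import *
s=sense();print(s)
ps={}
for n in("side","top"):
    p=capture(n);ps[n]=p;cv2.imwrite(f"pics/{n}0.png",p["pixels"])
    print(n,p["fov_y"],p["cx"],p["cy"],p["k1"],campose(p))
    for k in["stand","stand_bar_mid","stand_peg_line","panel_center","panel_grip","panel_hole_left","panel_hole_right","rack","blank_center","piece_box","glue_center","phone"]:
        print(k,[(np.round(b["position"]).tolist(),round(b["confidence"],2)) for b in boxes_of(p,k)[:4]])
cv2.imwrite("pics/both0.png",np.vstack([ps["side"]["pixels"][:, :],ps["top"]["pixels"]]))
E
```

```text
{'time_s': 0.0, 'joints': array([-1.50038474e+00,  3.13463893e-01,  1.49843635e+00, -7.22176005e-06,
        1.33098988e+00, -2.23392191e-01]), 'dq': array([-5.82893135e-05, -8.06797054e-04,  9.77587455e-05, -6.28869637e-04,
        5.78452149e-04, -6.37196892e-04]), 'tau': array([-1.75366058e-04, -4.12264824e+01, -2.59743351e+01, -1.65221704e-04,
        4.17257994e-03, -1.00562886e-05]), 'eef_pos': array([ 152.01127894, -502.2682094 ,  247.72822531]), 'ee_rot': array([-6.47105140e-04,  9.89228974e-01,  1.46374917e-01,  4.60767484e-05]), 'force': array([ 0.64653602,  0.39083453, -0.21385251]), 'wrist_torque': array([ 0.02055082, -0.02102471, -0.00731358]), 'grip_force': 0.0, 'grip_width': 0.9984762964211297}
side 49.99906257064189 256.4475347882912 196.60383136942795 -0.15056476849149084 (array([  34.15412096,  736.47964761, 1061.01279987]), array([[-0.86847391, -0.33840957,  0.36225961],
       [-0.49570236,  0.58444962, -0.6424156 ],
       [ 0.0056771 , -0.73749414, -0.67532967]]))
stand []
stand_bar_mid [([225.0, 286.0], 0.92), ([152.0, 259.0], 0.46)]
stand_peg_line [([228.0, 28
[... 788 characters left out ...]
, 0.64)]
stand_bar_mid [([189.0, 216.0], 0.97), ([128.0, 187.0], 0.53)]
stand_peg_line [([190.0, 213.0], 0.59)]
panel_center [([278.0, 183.0], 0.67), ([392.0, 215.0], 0.65), ([338.0, 214.0], 0.62), ([249.0, 150.0], 0.18)]
panel_grip [([391.0, 213.0], 0.75), ([279.0, 182.0], 0.73), ([343.0, 211.0], 0.51)]
panel_hole_left [([281.0, 182.0], 0.71), ([394.0, 214.0], 0.6), ([188.0, 215.0], 0.31)]
panel_hole_right [([282.0, 184.0], 0.6), ([398.0, 216.0], 0.57), ([337.0, 214.0], 0.53), ([278.0, 244.0], 0.51)]
rack [([278.0, 198.0], 0.57)]
blank_center [([274.0, 203.0], 0.67)]
piece_box [([249.0, 147.0], 0.85)]
glue_center [([190.0, 215.0], 0.55), ([127.0, 184.0], 0.54)]
phone [([189.0, 153.0], 0.8)]
```

View pics/side0.png

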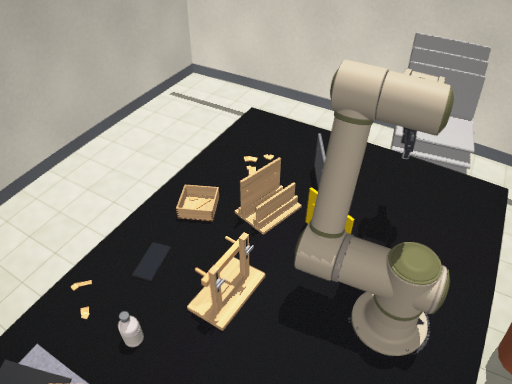

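View pics/top0.png

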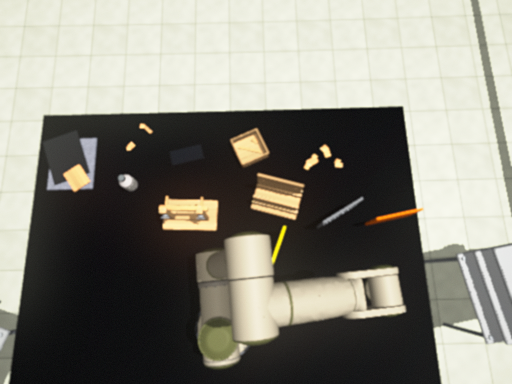

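The wooden panel stands at side (261,183), top (278,183), in the rack's far slot. The stand is at side (228,285), top (190,214). There are grey, yellow and orange look-alikes to the right. I'll enlarge the crops to see which way things face.

Run:
```python
from h import *
a=cv2.imread("pics/side0.png")[150:330,180:310];b=cv2.imread("pics/top0.png")[160:240,150:320]
a=cv2.resize(a,None,fx=3.3,fy=3.3,interpolation=3);b=cv2.resize(b,(370,174),interpolation=3)
c=np.zeros((594,800,3),np.uint8);c[:a.shape[0],:a.shape[1]]=a[:594];c[:174,430:800]=b
cv2.imwrite("pics/crop1.png",c)
```

```text
(no output)
```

View pics/crop1.png

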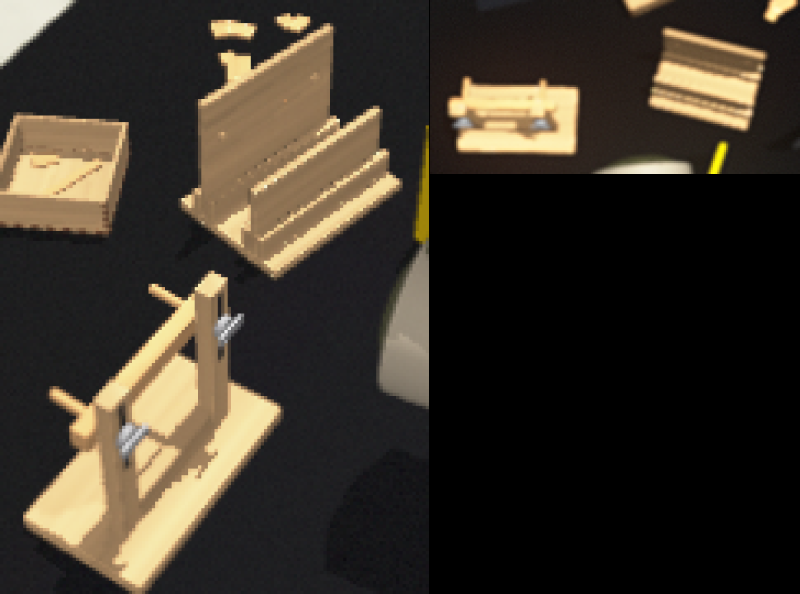

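The pegs point along world +x. The panel is in the +x slot, and the side facing the robot looks plain (its back). I'll fit the poses from corner points.

Run:
```python
from h import *
from scipy.optimize import least_squares
ps=capture("side");pt=capture("top")
C=lambda u,v:(180+u/3.3-.35,150+v/3.3-.35)
T=lambda u,v:(150+(u-430)/370*170-.3,160+v/174*80-.3)
def fit(S,Tt,x0,nh):
    def f(q):
        Rz=R.from_euler('z',q[2]).as_matrix();r=[]
        for p,L in((ps,S),(pt,Tt)):
            for uv,X in L:
                X=np.array(X,float)
                if len(X)==4: X=X[:3]+[0,0,q[3]*X[3]]
                X=Rz@X+[q[0],q[1],0]; r+=list(proj(p,X)[0]-uv)
        return np.array(r)
    s=least_squares(f,x0,loss='soft_l1');print(np.round(s.x,3),np.round(f(s.x),1));return s.x
S=[(C(25,520),(65,115,18)),(C(140,588),(-65,115,9)),(C(280,408),(-65,-115,18)),(C(52,393),(50,70,165.5,1)),(C(152,288),(50,-70,165.5,1))]
Tt=[(T(578,155),(-65,-115,18)),(T(578,87),(65,-115,18)),(T(458,153),(-65,115,18))]
a=onz(pt,(190,216),18);b=onz(pt,(278,198),12);print(a,b)
fit(S,Tt,[a[0],a[1],0,0],1)
S=[(C(181,203),(75,100,12)),(C(272,277),(-75,100,9)),(C(402,183),(-75,-100,9)),(C(200,100),(34,95,172)),(C(333,27),(34,-95,172))]
Tt=[(T(650,106),(-75,100,12)),(T(748,129),(-75,-100,12)),(T(665,28),(38,95,172)),(T(766,50),(38,-95,172))]
fit(S,Tt,[b[0],b[1],0],0)
```

```text
[459.26528629 151.51936933  18.        ] [ 529.62979874 -235.52201727   12.        ]
[ 4.64130e+02  1.49013e+02 -4.50000e-02 -6.16200e+00] [-0.4 -1.   1.   1.5  1.  -0.6  0.   0.1 -0.7 -0.1 -1.4 -0.8 -0.1  1.
  0.4 -0.7]
[ 5.33683e+02 -2.30593e+02 -2.77000e-01] [-1.2 -0.8  0.4 -0.8 -1.  -0.1  0.8  1.5 -0.5 -0.3 -0.  -0.6 -0.7 -0.1
  0.4  1.6 -0.   2.7]
```

Request:
drive_tool(commands="0 0 0.3 0 0 0 100;0.3 0.19 0.06 0 0 0.091 100;0.3 0.19 0.06 0 0 0.091 100;0.3 0.19 0.06 0 0 0.091 100;0.3 0.19 0.06 0 0 0.091 100;0.3 0.19 0.06 0 0 0.091 100;0.3 0.19 0.06 0 0 0.091 100;0.3 0.19 0.06 0 0 0.091 100;0.3 0.19 0.06 0 0 0.091 100;0.3 0.19 0.06 0 0 0.091 100;0.3 0.19 0.06 0 0 0.091 100;0.3 0.19 0.06 0 0 0.091 100;0.3 0.19 0.06 0 0 0.091 100;0.3 0.19 0.06 0 0 0.091 100;0.3 0.19 0.06 0 0 0.091 100;0 0 0 0 0 0 100;0 0 0 0 0 0 100", force=40)

```text
time_s: 2.82
eef_pos: [573.0, -235.5, 361.7]
ee_rot: [-0.0, 0.797, 0.604, -0.0]
force: [0.2, -1.0, 0.3]
grip_width: 1.0
grip_force: 0.0
```

Run:
```python
from h import *
s=sense();p=capture("wrist");cv2.imwrite("pics/w1.png",p["pixels"])
print(s["eef_pos"],rot(s["ee_rot"]).as_matrix().round(3),s["joints"].round(2),p["fov_y"],p["k1"],np.array(p["tool_from_camera"]).round(3))
x0=np.array([570,-241,0]);Rz=R.from_euler('z',-.277).as_matrix()
for X in[(0,95,172),(0,-95,172),(0,0,172)]:print(proj(p,Rz@X+x0,s))
for k in["panel_grip","panel_hole_left"]:print(k,[(np.round(b["position"]).tolist(),round(b["confidence"],2)) for b in boxes_of(p,k)[:4]])
```

```text
[ 573.03958223 -235.48588477  361.72506966] [[ 0.271  0.963 -0.   ]
 [ 0.963 -0.271  0.   ]
 [ 0.    -0.    -1.   ]] [-0.58  0.5   0.94 -0.    1.7  -0.3 ] 67.56662237726198 -0.00605009799735888 [[-1.00000e-03 -9.47000e-01 -3.22000e-01  8.36080e+01]
 [ 1.00000e+00 -1.00000e-03 -1.00000e-03  1.40000e-02]
 [ 0.00000e+00 -3.22000e-01  9.47000e-01 -1.26165e+02]
 [ 0.00000e+00  0.00000e+00  0.00000e+00  1.00000e+00]]
[[251.20362141  89.20002864]]
[[251.09128098 250.66212446]]
[[251.14173304 177.44240848]]
panel_grip [([255.0, 169.0], 0.93), ([72.0, 196.0], 0.91), ([208.0, 309.0], 0.65)]
panel_hole_left [([256.0, 165.0], 0.97), ([70.0, 195.0], 0.69), ([210.0, 308.0], 0.62)]
```

View pics/w1.png

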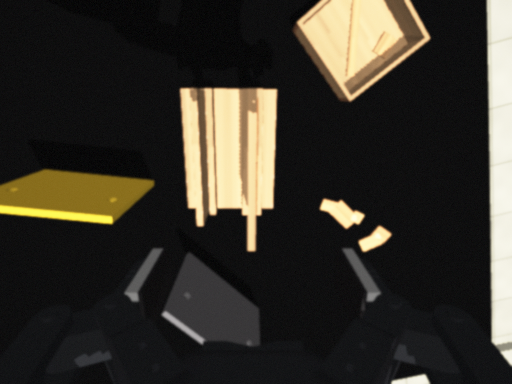

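The wrist view matches the fit: panel top edge at column ~251, rows 89–250. Next I'll tilt to look at the far face and check the relief.

Request:
drive_tool(commands="0.12 -0.034 -0.06 0.036 0.128 0 100;0.12 -0.034 -0.06 0.036 0.128 0 100;0.12 -0.034 -0.06 0.036 0.128 0 100;0.12 -0.034 -0.06 0.036 0.128 0 100;0.12 -0.034 -0.06 0.036 0.128 0 100;0.12 -0.034 -0.06 0.036 0.128 0 100;0 0 0 0 0 0 100;0 0 0 0 0 0 100")

```text
time_s: 3.63
eef_pos: [603.9, -244.1, 313.8]
ee_rot: [-0.218, 0.767, 0.58, -0.167]
force: [-0.1, -0.5, 0.7]
grip_width: 1.001
grip_force: 0.0
```

Run:
```python
from h import *
a=cv2.imread("pics/w1.png").astype(int).sum(2)
print("prof",a[225:245,185:275].mean(0).round().astype(int).tolist())
s=sense();p=capture("wrist");cv2.imwrite("pics/w2.png",cv2.resize(p["pixels"],(768,576),interpolation=3))
cv2.imwrite("pics/w2raw.png",p["pixels"])
print(s["eef_pos"])
```

```text
prof [31, 36, 37, 34, 37, 39, 38, 40, 41, 40, 47, 57, 76, 87, 92, 91, 89, 83, 69, 53, 46, 45, 47, 44, 45, 46, 45, 46, 44, 43, 45, 44, 46, 45, 44, 44, 45, 43, 44, 45, 43, 45, 45, 46, 43, 47, 46, 43, 44, 45, 42, 44, 45, 44, 45, 43, 42, 45, 44, 43, 72, 189, 394, 568, 635, 648, 645, 641, 624, 564, 408, 206, 74, 45, 43, 44, 45, 46, 44, 42, 45, 44, 44, 46, 44, 46, 45, 42, 44, 47]
[ 603.86921815 -244.08165505  313.78496433]
```

View pics/w2.png

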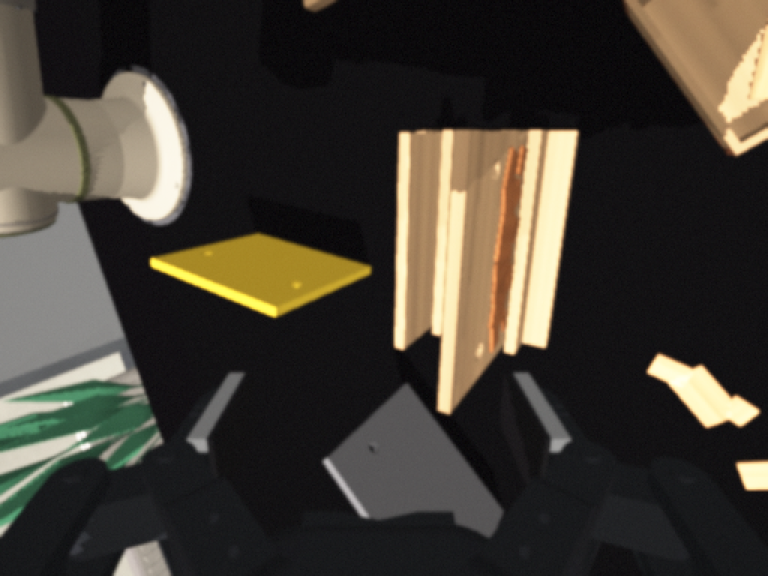

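The relief (brown) is on the panel's far face (+x), so it needs no flip. Going back to vertical above the panel.

Request:
drive_tool(commands="-0.056 0.005 0 -0.0323 -0.1137 0 100;-0.056 0.005 0 -0.0323 -0.1137 0 100;-0.056 0.005 0 -0.0323 -0.1137 0 100;-0.056 0.005 0 -0.0323 -0.1137 0 100;-0.056 0.005 0 -0.0323 -0.1137 0 100;-0.056 0.005 0 -0.0323 -0.1137 0 100;0 0 -0.3 0 0 0 100;0 0 -0.3 0 0 0 100;0 0 0 0 0 0 100;0 0 0 0 0 0 100")

```text
time_s: 4.52
eef_pos: [572.1, -241.4, 257.2]
ee_rot: [-0.005, 0.797, 0.603, -0.008]
force: [-0.6, 0.3, 0.7]
grip_width: 1.001
grip_force: 0.0
```

Run:
```python
from h import *
s=sense();r=rot(s["ee_rot"]).as_matrix();print(s["eef_pos"],r.round(4),tips_ahead() if callable(tips_ahead) else tips_ahead)
p=capture("wrist");cv2.imwrite("pics/w3.png",p["pixels"])
x0=np.array([570,-241,0]);Rz=R.from_euler('z',-.277).as_matrix()
for X in[(0,95,172),(0,-95,172),(0,0,172)]:print(proj(p,Rz@X+x0,s))
a=p["pixels"].astype(int).sum(2)
for y in range(60,330,20):
    b=a[y:y+3,200:300].mean(0);print(y,[i+200 for i in range(1,100) if (b[i]>350)!=(b[i-1]>350)])
# desired turn to vertical and yaw -0.277
D=np.column_stack([[np.sin(.277),np.cos(.277),0],[np.cos(.277),-np.sin(.277),0],[0,0,-1]])
print((R.from_matrix(D@r.T).as_rotvec()/(np.pi/4)).round(4))
```

```text
[ 572.09924664 -241.41651046  257.18972612] [[ 0.272   0.9621 -0.0195]
 [ 0.9623 -0.272  -0.0023]
 [-0.0075 -0.0181 -0.9998]] 17.0
[[251.56812485  76.20510774]]
[[251.64495729 303.53245983]]
[[251.61132235 205.56060983]]
60 []
80 [207, 212, 225, 264, 265, 269, 283, 284]
100 [202, 205, 260, 263, 287]
120 [204, 206, 260, 261, 286]
140 [205, 207, 285]
160 [206, 208, 284]
180 [207, 209, 283]
200 [208, 209, 282]
220 [209, 210, 281]
240 [246, 261]
260 [246, 258]
280 [246, 258]
300 [246, 257]
320 []
[ 0.0029 -0.0248 -0.0019]
```

Request:
drive_tool(commands="-0.02 0.004 -0.1 0.003 -0.025 -0.002 100;0 0 -0.3 0 0 0 100;0 0 -0.3 0 0 0 100;0 0 -0.2 0 0 0 100;0 0 -0.07 0 0 0 100;0 0 0 0 0 0 100;0 0 0 0 0 0 60;0 0 0 0 0 0 30;0 0 0 0 0 0 0;0 0 0 0 0 0 0;0 0 0 0 0 0 0;0 0 0 0 0 0 0;0 0 0 0 0 0 0;0 0 0 0 0 0 0", force=50)

```text
time_s: 5.73
eef_pos: [570.3, -240.7, 157.8]
ee_rot: [-0.001, 0.798, 0.603, -0.001]
force: [1.6, -0.0, 2.4]
grip_width: 0.097
grip_force: 49.4
```

Request:
drive_tool(commands="0 0 0.1 0 0 0 0;0 0 0.2 0 0 0 0;0 0 0.25 0 0 0 0;0 0 0.25 0 0 0 0;0 0 0.2 0 0 0 0;0 0.15 0 0 0 0 0;0 0.3 0 0 0 0.025 0;0 0.35 0 0 0 0.03 0;0 0.35 0 0 0 0.03 0;0 0.35 0 0 0 0.03 0;0 0.35 0 0 0 0.03 0;0 0.35 0 0 0 0.03 0;0 0.35 0 0 0 0.03 0;-0.03 0.35 0 0 0 0.03 0;-0.06 0.35 0 0 0 0.03 0;-0.06 0.31 0 0 0 0.03 0;-0.05 0.2 0 0 0 0 0;-0.01 0.1 0 0 0 0 0;0 0 0 0 0 0 0;0 0 0 0 0 0 0", force=80)

```text
time_s: 7.4
eef_pos: [548.8, 145.2, 256.9]
ee_rot: [-0.002, 0.722, 0.691, -0.002]
force: [0.7, -0.4, -2.3]
grip_width: 0.092
grip_force: 78.6
```

Run:
```python
from h import *
s=sense();print(s["eef_pos"],rot(s["ee_rot"]).as_matrix().round(4),s["grip_width"])
p=capture("wrist");q=capture("side");cv2.imwrite("pics/w4.png",p["pixels"]);cv2.imwrite("pics/s4.png",q["pixels"])
c=np.zeros((600,800,3),np.uint8);c[:384,:400]=p["pixels"][:,50:450];c[:600,400:]=cv2.resize(q["pixels"][180:330,170:270],(400,600),interpolation=3)
cv2.imwrite("pics/v4.png",c)
Rz=R.from_euler('z',-.045).as_matrix();o=np.array([464,149,-6.2])
for y in(70,-70):
  for X in[(50,y,165.5),(10,y,162.5)]: print(proj(p,Rz@X+o,s),proj(q,Rz@X+o))
```

```text
[548.83159612 145.20637748 256.9150313 ] [[ 4.38e-02  9.99e-01 -5.10e-03]
 [ 9.99e-01 -4.38e-02  6.00e-04]
 [ 4.00e-04 -5.10e-03 -1.00e+00]] 0.09172414290505475
[[206.58020903 113.65622028]] [[195.47406414 268.86771859]]
[[155.01903485 113.42827294]] [[207.21304116 275.98298816]]
[[214.41790064 272.56442281]] [[225.06691056 236.87564861]]
[[171.53591174 270.48097909]] [[236.35662675 243.12323803]]
```

View pics/v4.png

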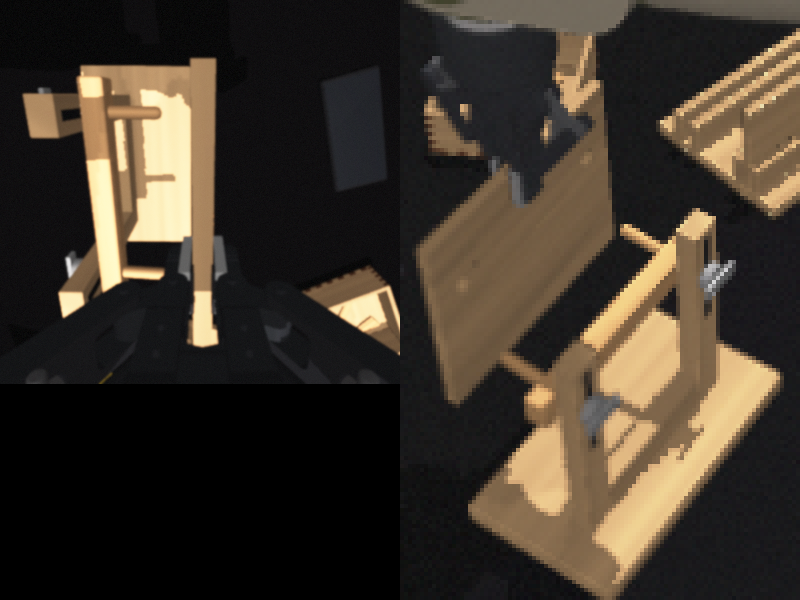

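Pegs show in the wrist picture, tips ≈(210,112) and (213,273). The panel's top edge is at columns 240–266 and its holes are visible in the side view. Measuring panel versus pegs in the same picture.

Run:
```python
from h import *
s=sense();p=capture("wrist");a=p["pixels"].astype(int).sum(2)
np.set_printoptions(linewidth=250)
print("panel rows, col 250-256:",list(zip(range(50,70),a[50:70,250:257].mean(1).astype(int))))
for y in(75,90,105,130,150,180,210,225,305,320,335):print(y,a[y:y+3,228:276].mean(0).astype(int))
print("pegA vertical, cols 180-200",list(zip(range(100,125),a[100:125,180:200].mean(1).astype(int))))
print("pegB vertical",list(zip(range(258,288),a[258:288,185:205].mean(1).astype(int))))
print("A tip",a[110:115,196:220].mean(0).astype(int),"B tip",a[271:276,200:224].mean(0).astype(int))
g=cv2.imread("pics/s4.png").astype(int).sum(2)
print(g[246:257,178:193]);print(g[214:225,210:224])
```

```text
panel rows, col 250-256: [(50, np.int64(29)), (51, np.int64(28)), (52, np.int64(27)), (53, np.int64(28)), (54, np.int64(28)), (55, np.int64(30)), (56, np.int64(49)), (57, np.int64(129)), (58, np.int64(256)), (59, np.int64(356)), (60, np.int64(394)), (61, np.int64(400)), (62, np.int64(400)), (63, np.int64(400)), (64, np.int64(401)), (65, np.int64(398)), (66, np.int64(401)), (67, np.int64(400)), (68, np.int64(401)), (69, np.int64(399))]
75 [419 419 425 433 443 445 446 448 439 443 419 375 355 385 400 406 409 408 408 407 402 402 403 404 400 399 396 395 398 398 396 400 396 401 397 383 346 248 124  48  31  27  24  27  28  25  25  21]
90 [410 408 409 411 410 410 409 406 407 400 382 352 346 385 406 413 413 406 403 410 403 403 404 406 400 401 399 398 401 399 393 399 401 398 397 385 332 238 121  50  30  29  29  30  23  23  36  37]
105 [677 681 679 681 680 677 672 668 667 654 603 480 369 369 401 408 409 405 410 407 404 405 403 398 403 401 400 399 399 395 397 398 398 397 396 379 321 216 106  57  46  44  50  46  49  44  48  50]
130 [681 685 687 688 687 687 687 685 685 680 664 605 477 380 393 405 
[... 3604 characters left out ...]
 275 272 273 265 264 269 267 273 281 279 284 283]]
[[106 110 119 114 148 206 258 264 260 259 267 222  69  71]
 [111 110 111 107 194 258 270 261 259 269 275 226  70  79]
 [108 105 107 171 259 265 262 263 269 276 274 236  76  74]
 [104 107 180 256 267 258 262 242 273 276 286 282  77  74]
 [109 181 256 267 262 263 299 308 280 280 289 290  70  79]
 [182 261 267 266 266 286 339 327 273 284 287 279  70  77]
 [253 265 265 267 268 324 341 296 278 284 283 274 121  77]
 [269 267 261 271 276 283 293 281 285 281 273 272 127  74]
 [266 266 272 277 275 274 279 283 285 276 271 275 126  72]
 [262 267 278 275 272 280 284 280 274 275 273 272 172  82]
 [271 276 280 273 277 285 282 277 271 278 279 274 178  77]]
```

Run:
```python
from h import *
s=sense();p=capture("wrist");q=capture("side");print(p["cx"],p["cy"],s["eef_pos"])
Rt=rot(s["ee_rot"]).as_matrix();t=s["eef_pos"]
L=lambda X:(Rt.T@(X-t)).round(2)
zt=t[2]-40.8+55
print("panel +y end",L(onz(p,(253,57.8),zt,s)),"-y end",L(onz(p,(253,346),zt,s)))
for z in(152,155,158,161):
    A=onz(p,(190,111.2),z,s);B=onz(p,(190,272.2),z,s);At=onz(p,(209.7,111.2),z+1,s);Bt=onz(p,(213.3,272.2),z+1,s)
    print(z,"A",L(A),"B",L(B),"dist",np.linalg.norm(A-B).round(1),"tips",L(At),L(Bt),At.round(1),Bt.round(1))
# side holes
Dx=Rt.T
for nm,uv,lx in(("hole+",(185.0,250.8),70),("hole-",(216.2,219.6),-70)):
    X=t+Rt@np.array([lx,-4.5,40.8]);print(nm,uv,proj(q,X))
```

```text
252.16674144064066 192.2336044086355 [549.24732295 144.23048274 257.13830015]
panel +y end [ 96.     0.44 -14.15] -y end [-36.58   0.42 -14.22]
152 A [ 71.39 -48.32 105.4 ] B [-74.83 -58.69 105.37] dist 146.6 tips [ 71.42 -32.83 104.33] [-74.08 -36.55 104.27] [519.2 217.2 153. ] [508.9  72.  153. ]
155 A [ 71.55 -47.69 102.4 ] B [-72.77 -57.93 102.37] dist 144.7 tips [ 71.58 -32.4  101.33] [-72.02 -36.07 101.27] [519.7 217.3 156. ] [509.5  74.  156. ]
158 A [ 71.71 -47.06  99.4 ] B [-70.72 -57.16  99.36] dist 142.8 tips [ 71.74 -31.97  98.33] [-69.97 -35.59  98.26] [520.1 217.4 159. ] [510.  76. 159.]
161 A [ 71.87 -46.43  96.39] B [-68.67 -56.4   96.36] dist 140.9 tips [ 71.9  -31.54  95.33] [-67.92 -35.11  95.26] [520.6 217.6 162. ] [510.6  78.1 162. ]
hole+ (185.0, 250.8) [[184.54630287 250.49572733]]
hole- (216.2, 219.6) [[215.62237023 219.05840025]]
```

Run:
```python
from h import *
c=cv2.imread("pics/w4.png")[50:330,60:280]
cv2.imwrite("pics/v5.png",cv2.resize(c,None,fx=2.14,fy=2.14,interpolation=2)) if 0 else cv2.imwrite("pics/v5.png",cv2.resize(c[:,50:170],(514,600),interpolation=3) if 0 else cv2.resize(c[:,20:180],None,fx=2.14,fy=2.14,interpolation=3))
```

```text
(no output)
```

View pics/v5.png

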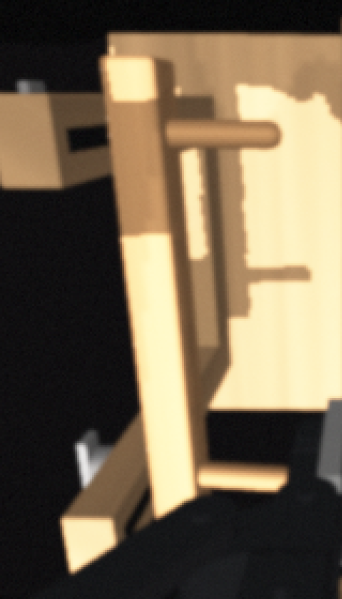

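Peg B's tip is hidden by the finger, so I'll use the bar's top front edge, (160,78)–(171,282), to get the yaw.

Run:
```python
from h import *
s=sense();p=capture("wrist")
Rt=rot(s["ee_rot"]).as_matrix();t=s["eef_pos"]
L=lambda X:(Rt.T@(X-t)).round(2)
for z in(168,171,174):
  P=[L(onz(p,uv,z,s)) for uv in((160,78.5),(171,282))];Q=[L(onz(p,uv,z,s)) for uv in((128,78),(151.7,289))]
  for a,b in(P,Q):print(z,a,b,"slope",(a[1]-b[1])/(a[0]-b[0]))
a=p["pixels"].astype(int).sum(2)
for y in(85,100,130,160,190,220,250):print(y,a[y:y+2,150:178].mean(0).astype(int).tolist())
```

```text
168 [ 94.37 -64.5   89.59] [-74.16 -72.3   89.5 ] slope 0.04628256096837357
168 [ 94.77 -86.96  89.69] [-81.68 -90.4   89.58] slope 0.01949560782091251
171 [ 94.22 -63.6   86.59] [-71.97 -71.3   86.5 ] slope 0.046332510981406796
171 [ 94.61 -85.75  86.69] [-79.38 -89.13  86.57] slope 0.019426403816311257
174 [ 94.07 -62.7   83.59] [-69.77 -70.29  83.5 ] slope 0.04632568359375003
174 [ 94.46 -84.54  83.68] [-77.08 -87.87  83.57] slope 0.019412381951731367
85 [576, 462, 328, 258, 243, 236, 231, 234, 231, 246, 302, 370, 404, 412, 417, 413, 413, 408, 406, 399, 392, 395, 392, 390, 404, 409, 421, 423]
100 [384, 366, 320, 273, 238, 231, 225, 222, 224, 225, 229, 233, 228, 224, 225, 226, 223, 220, 222, 226, 226, 224, 223, 226, 222, 227, 227, 223]
130 [434, 432, 436, 426, 398, 353, 286, 244, 232, 222, 221, 223, 238, 311, 483, 619, 666, 675, 677, 676, 675, 666, 620, 504, 408, 344, 265, 217]
160 [563, 564, 564, 564, 562, 556, 546, 528, 484, 382, 286, 246, 234, 221, 229, 252, 359, 531, 639, 669, 674, 672, 672, 664, 628, 532, 427, 352]
190 [701, 704, 705, 706, 705, 705, 705, 704, 700, 687, 657, 581, 428, 305, 259, 240, 229, 227, 243, 279, 343, 387, 394, 403, 399, 402, 404, 402]
220 [698, 701, 701, 702, 704, 704, 704, 706, 707, 706, 706, 704, 692, 661, 586, 434, 305, 266, 243, 232, 226, 235, 250, 266, 266, 255, 237, 226]
250 [688, 691, 695, 697, 698, 699, 699, 698, 703, 703, 705, 706, 706, 706, 706, 695, 663, 587, 434, 306, 268, 241, 230, 222, 210, 170, 100, 54]
```

Run:
```python
from h import *
s=sense();p=capture("wrist")
Rt=rot(s["ee_rot"]).as_matrix();t=s["eef_pos"]
L=lambda X:(Rt.T@(X-t)).round(2)
for z in(168,173):
  a,b=[L(onz(p,uv,z,s)) for uv in((155.4,131),(168.2,251))];c=L(onz(p,(151.5,86),z,s));print(z,a,b,c,(a[1]-b[1])/(a[0]-b[0]))
a=p["pixels"].astype(int).sum(2)
pts=[]
for y in(190,205,220,235,250):
    b=a[y:y+3,120:180].mean(0);i=np.argmax(b>350);j=np.argmax((b<400)&(np.arange(60)>i+8));print(y,120+i,120+j)
```

```text
168 [ 58.12 -71.68  89.65] [-42.86 -71.8   89.57] [ 89.45 -71.05  89.67] 0.0011883541295305046
173 [ 58.71 -70.02  84.64] [-39.93 -70.13  84.57] [ 89.32 -69.39  84.66] 0.0011151662611516568
190 139 163
205 141 164
220 143 166
235 145 167
250 146 169
```

Yaw agrees: the bar is parallel to the panel. Lowering to peg height, just short of the tips.

Request:
drive_tool(commands="0 0 -0.15 0 0 0 0;0 0 -0.2 0 0 0 0;-0.05 0.005 -0.12 0 0 0 0;-0.05 0 -0.06 0 0 0 0;-0.04 0 -0.03 0 0 0 0;0 0 0 0 0 0 0;0 0 0 0 0 0 0;0 0 0 0 0 0 0")

```text
time_s: 8.42
eef_pos: [535.5, 145.9, 202.3]
ee_rot: [-0.001, 0.723, 0.691, -0.0]
force: [-0.6, -0.7, -2.1]
grip_width: 0.093
grip_force: 78.6
```

Run:
```python
from h import *
s=sense();print(s["eef_pos"],s["force"],s["wrist_torque"])
Rt=rot(s["ee_rot"]).as_matrix();t=s["eef_pos"]
q=capture("side");g=q["pixels"].astype(int).sum(2);cv2.imwrite("pics/s6.png",q["pixels"])
Rz=R.from_euler('z',-.045).as_matrix();o=np.array([464,149,-6.2])
for y in(70,-70):
    print("hole",proj(q,t+Rt@np.array([y,-4.5,40.8])),"tip",proj(q,Rz@np.array([50,y,165.5])+o))
c=q["pixels"][215:295,165:265]
cv2.imwrite("pics/v6.png",cv2.resize(c,(750,600),interpolation=2))
```

```text
[535.52684006 145.90981454 202.34845201] [-0.64162268 -0.67695439 -2.12335256] [ 0.00661106 -0.01045787  0.0093005 ]
hole [[190.51396813 265.70114042]] tip [[195.47406414 268.86771859]]
hole [[220.28410516 234.08050143]] tip [[225.06691056 236.87564861]]
```

View pics/v6.png

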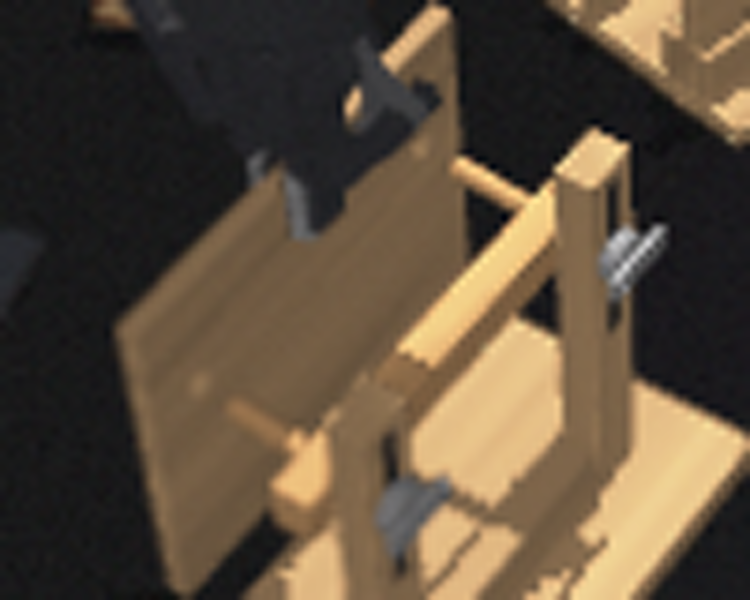

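Holes line up with the pegs to about 1 mm, seen along the peg axes: holes at (191.2,265.5) and (220.6,234.6), tips at (195.3,268.3) and (225.3,236.6). Advancing gently.

Request:
drive_tool(commands="-0.05 0.002 -0.005 0 0 0 0;-0.05 0.002 0 0 0 0 0;-0.03 0.002 0 0 0 0 0;-0.03 0.001 0 0 0 0 0;-0.02 0.001 0 0 0 0 0;-0.02 0.001 0 0 0 0 0;0 0 0 0 0 0 0;0 0 0 0 0 0 0")

```text
time_s: 9.13
eef_pos: [515.0, 146.9, 200.9]
ee_rot: [-0.002, 0.723, 0.691, -0.001]
force: [0.1, 0.1, -2.5]
grip_width: 0.091
grip_force: 78.6
```

Run:
```python
from h import *
s=sense();print(s["eef_pos"],s["force"],s["wrist_torque"])
```

```text
[515.01189081 146.86566407 200.91625241] [ 0.05952844  0.1081807  -2.500688  ] [-0.04608286 -0.02475493  0.01824297]
```

Request:
drive_tool(commands="-0.02 0.001 -0.001 0 0 0 0;-0.02 0.001 -0.001 0 0 0 0;-0.02 0.001 -0.002 0 0 0 0;-0.02 0.001 -0.002 0 0 0 0;0 0 0 0 0 0 0")

```text
time_s: 9.55
eef_pos: [506.6, 147.3, 200.2]
ee_rot: [-0.002, 0.723, 0.691, -0.001]
force: [0.1, 0.4, -1.9]
grip_width: 0.093
grip_force: 78.6
```

Run:
```python
from h import *
s=sense();print(s["eef_pos"],s["force"],s["wrist_torque"])
q=capture("side");c=q["pixels"][215:295,165:265]
w=capture("wrist")["pixels"]
cv2.imwrite("pics/v7.png",np.hstack([cv2.resize(c,(480,384),interpolation=2),w[:,60:360]]))
```

```text
[506.64169754 147.3005425  200.2195725 ] [ 0.08676025  0.36952756 -1.92212548] [ 0.00891882 -0.02824274 -0.00461474]
```

View pics/v7.png

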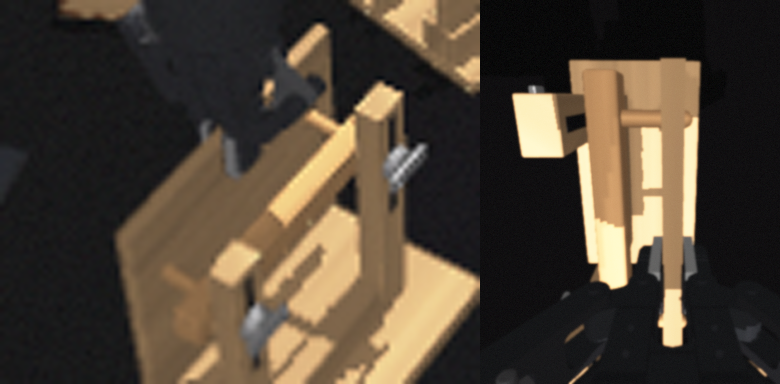

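Peg A shows through the panel's outer side (wrist, ≈(690,118) in the composite) and there is no contact force. Continuing along the 5° peg slope.

Request:
drive_tool(commands="-0.03 0.0013 -0.0026 0 0 0 0;-0.03 0.0013 -0.0026 0 0 0 0;-0.03 0.0013 -0.0026 0 0 0 0;-0.03 0.0013 -0.0026 0 0 0 0;0 0 0 0 0 0 0")

```text
time_s: 10.07
eef_pos: [494.4, 147.9, 199.2]
ee_rot: [-0.002, 0.722, 0.691, -0.001]
force: [-0.7, 0.5, -2.5]
grip_width: 0.093
grip_force: 78.6
```

Request:
drive_tool(commands="-0.02 0.001 -0.0017 0 0 0 0;-0.02 0.001 -0.0017 0 0 0 0;-0.02 0.001 -0.0017 0 0 0 0;0 0 0 0 0 0 0")

```text
time_s: 10.4
eef_pos: [488.7, 148.1, 198.7]
ee_rot: [-0.002, 0.723, 0.691, -0.001]
force: [-0.3, 0.5, -2.7]
grip_width: 0.092
grip_force: 78.6
```

Request:
drive_tool(commands="-0.015 0.0007 -0.0013 0 0 0 0;-0.015 0.0007 -0.0013 0 0 0 0;-0.01 0.0005 -0.001 0 0 0 0;0 0 0 0 0 0 0")

```text
time_s: 10.73
eef_pos: [484.8, 148.3, 198.3]
ee_rot: [-0.002, 0.723, 0.691, -0.001]
force: [0.3, 0.6, -2.2]
grip_width: 0.092
grip_force: 78.6
```

Request:
drive_tool(commands="-0.01 0.0005 -0.0009 0 0 0 0;-0.01 0.0005 -0.0009 0 0 0 0;0 0 0 0 0 0 0")

```text
time_s: 10.98
eef_pos: [482.9, 148.4, 198.2]
ee_rot: [-0.002, 0.723, 0.691, -0.001]
force: [0.3, 0.5, -1.9]
grip_width: 0.089
grip_force: 78.6
```

Request:
drive_tool(commands="-0.01 0.0005 -0.0009 0 0 0 0;-0.01 0.0005 -0.0009 0 0 0 0;0 0 0 0 0 0 0")

```text
time_s: 11.23
eef_pos: [481.8, 148.4, 198.3]
ee_rot: [-0.001, 0.723, 0.691, -0.0]
force: [4.5, 0.3, -4.2]
grip_width: 0.092
grip_force: 78.6
```

Contact is where the wrist estimate put the bar. I'll press slightly, then settle onto the pegs.

Request:
drive_tool(commands="-0.01 0.0005 0 0 0 0 0;0 0 0 0 0 0 0;0 0 -0.005 0 0 0 0;0 0 0 0 0 0 0")

```text
time_s: 11.57
eef_pos: [481.7, 148.4, 198.2]
ee_rot: [-0.0, 0.723, 0.691, 0.001]
force: [9.1, -0.1, -2.6]
grip_width: 0.092
grip_force: 79.0
```

Request:
drive_tool(commands="0 0 -0.008 0 0 0 0;0 0 0 0 0 0 0;0 0 0 0 0 0 0")

```text
time_s: 11.82
eef_pos: [481.7, 148.4, 197.6]
ee_rot: [-0.0, 0.723, 0.691, 0.001]
force: [8.1, -0.5, -0.1]
grip_width: 0.092
grip_force: 79.4
```

Run:
```python
from h import *
s=sense();print(s["eef_pos"],s["force"],s["wrist_torque"])
w=capture("wrist");a=w["pixels"]
q=capture("side")["pixels"][200:320,165:265]
cv2.imwrite("pics/v8.png",np.hstack([cv2.resize(q,(320,384),interpolation=2),cv2.resize(a[40:300,60:360],(443,384),interpolation=3)]))
```

```text
[481.69488987 148.39858139 197.64398383] [ 8.07709004 -0.45811955 -0.11380019] [ 0.02375817 -1.4403757  -0.37258808]
```

View pics/v8.png

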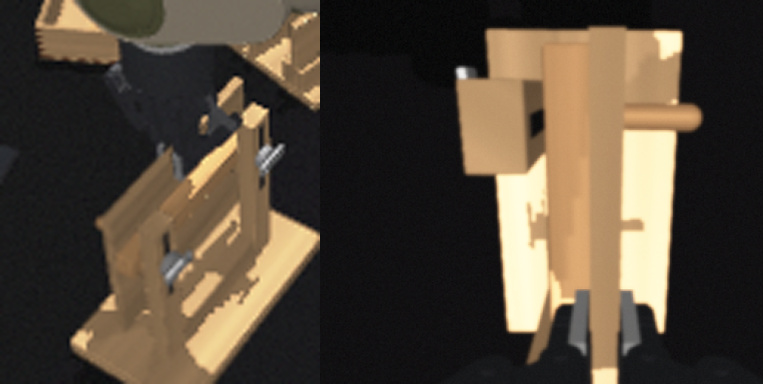

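The panel is home: the peg protrudes about 31 mm in front and the weight is nearly off the tool. Settling fully, then releasing.

Request:
drive_tool(commands="0.003 0 -0.008 0 0 0 0;0 0 0 0 0 0 0;0 0 0 0 0 0 0")

```text
time_s: 12.17
eef_pos: [481.8, 148.4, 197.4]
ee_rot: [-0.0, 0.723, 0.691, 0.001]
force: [4.5, -0.4, 5.2]
grip_width: 0.091
grip_force: 80.2
```

Request:
drive_tool(commands="0 0 0 0 0 0 15;0 0 0 0 0 0 20;0 0 0 0 0 0 30;0 0 0 0 0 0 40;0 0 0 0 0 0 40;0 0 0 0 0 0 40;0 0 0 0 0 0 40")

```text
time_s: 12.75
eef_pos: [480.2, 148.5, 195.8]
ee_rot: [-0.002, 0.723, 0.691, -0.001]
force: [-0.4, -0.7, 0.8]
grip_width: 0.404
grip_force: 0.0
```

Request:
drive_tool(commands="0 0 0.1 0 0 0 40;0 0 0.2 0 0 0 40;0 0 0.3 0 0 0 40;0 0 0.3 0 0 0 40;0 0 0.2 0 0 0 40;0 0 0 0 0 0 40;0 0 0 0 0 0 40;0 0 0 0 0 0 40")

```text
time_s: 13.42
eef_pos: [480.0, 148.5, 305.3]
ee_rot: [-0.002, 0.723, 0.691, -0.002]
force: [-0.7, 0.1, -0.9]
grip_width: 0.399
grip_force: 0.0
```

Run:
```python
from h import *
s=sense();print(s["eef_pos"],s["force"])
a=capture("wrist")["pixels"]
q=capture("side")["pixels"][180:320,165:305]
cv2.imwrite("pics/v9.png",np.hstack([cv2.resize(q,(384,384),interpolation=2),cv2.resize(a[60:320,90:360],(399,384),interpolation=3)]))
```

```text
[479.98182366 148.47285402 305.33032594] [-0.65499175  0.11324399 -0.91793573]
```

View pics/v9.png

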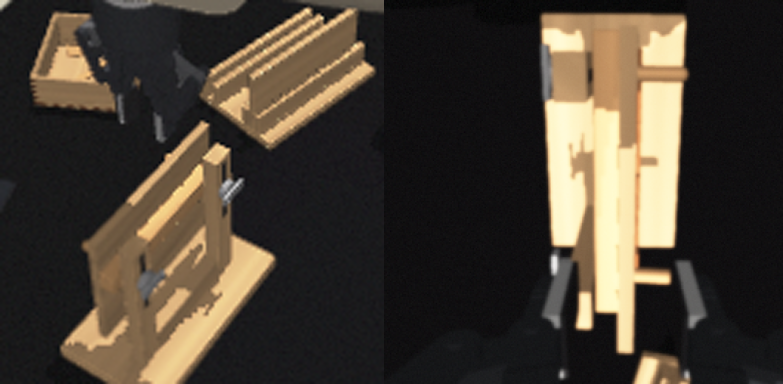

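Both pegs are through, the panel lies flat against the bar with the relief outward, and the gripper is clear. Handing in.

```bash
python3 -c "
from rig import finish_job
print(finish_job())"
```

```text
the job is handed in; nothing more can be done
None
```

The map panel hangs on both pegs against the bar with its relief facing outwards, released and handed in at about 13.5 s of the 64 s allowed; the blank board and the other things were not touched.

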